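Close the sample mill and hold its cover in the run position

TASK

The sample mill has just been cleaned: close it for a test run. Pick up its loose cover by the grip bar, let the cover's two lugs down through the notches of the collar, press it down against the spring, turn it clockwise (seen from above) a quarter turn as far as its stop, and finish still gripping it and holding it there: the run switch springs back as soon as the cover is let go. Leave the bottle, the jar and the dish standing where they are.

Things in the scene. Friction and masses are not known exactly. Their poses are not given: they have to be found in the camera images.
- cover_grip (a point): Centre of the grip bar on the mill's loose cover (0.15 to 0.31 kg), standing upright on the bench. Bar: black, 64 mm along x, 20 mm wide (y), 34 mm tall; its top is 17 mm above this point. It stands on a round grey flange 94 mm across, 10 mm thick, whose top is 17 mm and underside 27 mm below this point. z is up; a half turn about z gives the same cover.
- cover_foot (a point): Centre of the flat foot of the cover's plug, 47 mm below cover_grip. The grey plug under the flange is 62 mm across and 20 mm long; its last 5 mm taper to 52 mm across at the foot. Axes as cover_grip.
- cover_lug (a point): One of the plug's two equal steel lugs (its centre), 35.5 mm from the axis along cover_grip's x, 9 mm above the foot; the other is opposite, so both are in line with the bar. Each reaches 40 mm from the axis, is 10 mm wide and 6 mm tall (6 to 12 mm above the foot).
- mill_mouth (a point): Centre of the mill's open mouth, level with its collar's top, 165 mm above the bench. The mill is fixed: cream round housing, foot 124 mm across, aluminium collar 103 mm across; rocker switch at -x, cooling slots at +x, z up. The mouth is a 66 mm hole between two inward lips 5 mm thick. The flange meets the collar with the foot 20 mm below the mouth.
- mill_notch (a point): One of the two notches that part the lips (on the collar's top, 38 mm from the axis along mill_mouth's +x; the other at -x), a black mark on the rim at each. 16 to 19 mm wide, reaching 43 mm from the axis. The lugs go down through them, then turn under the lips: clockwise seen from above (yaw falls), 0.9 rad freely, on against the run switch to a solid stop at 1.4 rad.
- lift_ring (a joint): How far the white spring-loaded lift ring in the mouth is pushed down, m. It lies 21 to 31 mm from the axis, its top 7 mm below the mouth at 0, and pushes the plug's foot up: 3 N at 0, 8 N at 0.010, 9.5 N at 0.013. The lugs clear the lips at 0.010 (foot 17 mm below the mouth); the flange stops the push at 0.013.
- run_switch (a joint): Turn of the spring-return run switch in the collar, rad: 0 off, about 0.5 with the cover at its stop. The lugs push it round over the last 0.5 rad of the cover's turn; its spring pushes back with 0.1 N m at first, 0.22 N m at the stop, and turns the cover back when that is let go.
- wash_bottle: Bystander: white plastic wash bottle with red screw cap and a thin bent spout, 64 mm across, 160 mm tall to the cap's top (200 mm with the spout). Origin at the centre of its underside.
- vial: Bystander: small white sample jar with blue cap, 38 mm across, 72 mm tall. Origin at the centre of its underside.
- petri_dish: Bystander: flat clear culture dish, 90 mm across, 16 mm tall. Origin at the centre of its underside.
Not all that is in view belongs to the job. There is more than one size of the part that bears cover_grip; the job needs the smallest.

How it is judged:
By the outcome, as a careful person would: the job done as asked, in the order asked, and still so for the second after the job is handed in, while the arm keeps its last pose, push and grip.
It also fails if it takes over 48 s, if anything falls off the work surface, if the arm or the gripper's body presses on something with over 40 N, if the wrist force passes 120 N, or if a joint passes its speed limit or range.

ROBOT

A 7-joint arm with a two-finger parallel gripper is mounted at the origin on the work surface. World frame = base frame: x ahead of the robot, y to its left, z up, the work surface at z = 0. Lengths are in m, angles in degrees, forces in N, time in s.
With the tool pointing down it reaches from about 0.4 to 0.925 m from the base axis. Payload 5.6 kg.
Tool frame: the origin (TCP) lies at the very end of the fingers, on their centre line; the grasp point (between the pads) lies behind it (env.pinch_z is the x of the grasp point in the tool frame, in m); x points along the fingers, z is the direction in which the jaws open and shut, and the axes are right-handed (so a half turn about x gives the same grasp; the last joint's range is limited). The gripper opens to 85 mm and grips with 20 to 120 N. Pads are 22 mm wide; open, the fingers measure 114 mm over their backs; the gripper's body (76 mm by 85 mm) begins 54 mm behind the grasp point. The pads swing forward as they close: fully open they stand 13 mm farther back than shut.
Start: joints at [-71.677, 26.786, -0.665, 91.828, 0.344, 61.387, -3.226], TCP at [0.231, 0.608, 0.231] pointing down, gripper open.
Joint ranges: [-144.91, 144.91], [-17.63, 115.5], [-89.93, 88.59], [15.96, 139.68], [-74.01, 254.01], [8.47, 105.57], [-167.45, 167.45]. Speed limits (degrees/s): [147.25, 147.25, 180, 180, 180, 180, 180].

INTERFACE

Orientations are given as [roll, pitch, yaw] about the fixed x, y, z axes, in that order (R = Rz(yaw) Ry(pitch) Rx(roll)).
In Python, from rig import env gives the robot as it stands. The module is installed in compiled form; this text tells all that it offers.
- The arm moves only by the shell command python3 -m pendant 'ROWS' [FORCE]. ROWS is a JSON object of lists of equal length, an entry for each row: "delta_rot": the turn, a rotation vector about the tool's x, y, z in units of 5 degrees (1.0 is 5 degrees), a list of three; "travel": the shift along the tool's x, y, z in units of 30 mm (1.0 is 30 mm), a list of three; "fingers": the finger opening in mm, from 0 to 85.4. A call has 1 to 8 rows; each row shifts and turns the commanded pose from where the row before left it, along the tool's axes as they then stand; what a row does not reach is not made up. A row lasts 1/8 s, in which the tool goes at most 62.5 mm and 10.7 degrees, less where a joint would pass 70% of its speed; a pose out of reach is approached as far as the arm can. A call is refused whole if a number of a shift passes 1 or a number of a turn 1, either way. A call with a gripper value outside its range is refused whole. The fingers move at their own pace and stop on an object; FORCE is the grip in N (left out, the last holds). Time passes only in rows, so rows that do not move let the fingers close. It gives the time, the measured TCP pose, the force and the opening at its end, in the units of the state.
- env.observe(): the state, without advancing time (a new reading comes with each control period).
- env.camera(name): name is "scene" or "top" or "wrist"; returns a dict with "image" (420x560x3 uint8, red, green, blue), "camera_matrix" (3x3 intrinsics, pixels), "R" (3x3) and "t" (3): a world point X has camera coordinates R X + t. Camera axes: x right, y down, z forward; pixel columns grow to the right and rows downward; lengths in m; the calibration is good to about 2 mm. A picture is of the moment at which its call begins. There is no depth.
- env.sign_off(): hands the job in, once; it reports no verdict.
The state is a dict: "t": time; "joints": joint angles; "joint_velocities": joint speeds; "effort": joint torques, N m; "tcp_pos": TCP position; "tcp_rot": TCP orientation; "force": force on the tool from outside, world axes, zero at the start; "wrist_torque": the same for the moment, N m; "width": finger opening in m.
Only numpy, scipy, OpenCV 4.12 (cv2) and the standard library are available. Lean on these libraries where they do the work, as an engineer would, in place of code of your own. Each camera call takes 0.05 s, during which the arm holds its last target.

## Working session

There is one attempt and no reset: what is moved stays moved. The work goes in short steps, Python scripts to look and compute and a shell command to move; the robot and the scene stay as the last step left them, time stands still between calls to the robot, and variables do not carry over. Pictures are saved under pics/ and viewed, and the job is handed in when it is done.

```bash
mkdir -p pics
python3 - <<'E'
from rig import env
import cv2
s=env.observe(); print(s, env.pinch_z)
for n in ["scene","top","wrist"]:
    c=env.camera(n); cv2.imwrite(f"pics/a_{n}.png",c["image"][:,:,::-1]); print(n,c["camera_matrix"].tolist(),c["R"].tolist(),c["t"].tolist())
E
```

```text
{'t': 0.0, 'joints': array([-71.67746113,  26.83779629,  -0.66457037,  91.88333131,
         0.34408974,  61.38750257,  -3.22561046]), 'joint_velocities': array([-0.01877798,  0.05972459,  0.04063562,  0.01372039,  0.07677492,
        0.05707758,  0.06314995]), 'effort': array([-1.24233753e-03, -5.32404399e+01,  2.09412578e-02, -2.51304638e+01,
        1.14281059e-02,  7.78208632e-03, -7.63154020e-06]), 'tcp_pos': array([0.23053451, 0.60711676, 0.23030059]), 'tcp_rot': array([-175.84201859,   89.89333872, -106.63183351]), 'force': array([ 0.5714557 , -0.74552854, -0.25608717]), 'wrist_torque': array([-0.0296193 ,  0.02669664,  0.02284716]), 'width': 0.0856208246917653} -0.0187
scene [[384.8722204354497, 0.0, 277.01400401083885], [0.0, 384.8722204354497, 207.31292766701128], [0.0, 0.0, 1.0]] [[-0.8220356089747143, 0.5693748092515016, -0.008353691841730307], [0.37275575958693896, 0.5269606041728846, -0.7637837818024893], [-0.4304771785731907, -0.6309713529468388, -0.6454181206691526]] [0.42256512427753495, -0.13712226139272876, 1.224782107211112]
top [[438.12039281599783, 0.0, 287.9452951474387], [0.0, 438.12039281599783, 210.7080130808322], [0.0, 0.0, 1.0]] [[0.029184665333211943, -0.9994442039547824, 0.016110198340802195], [-0.9952638381722934, -0.030550156507289823, -0.09228532041410939], [0.09272619767866652, -0.013340581642929642, -0.9956022705606316]] [0.03327481530425268, 0.5715118656506426, 1.1200140991896026]
wrist [[373.138642858235, 0.0, 277.70792932310775], [0.0, 373.138642858235, 209.63941639520817], [0.0, 0.0, 1.0]] [[0.3542588673124481, 0.9351453376339228, -0.0019627613302536455], [0.888118582985238, -0.33578512694094803, 0.31383710915305435], [0.2928242433385531, -0.11292274362053709, -0.9494748108751577]] [-0.6495157431359094, -0.041497222688509895, 0.38059313827112806]
```

View pics/a_scene.png

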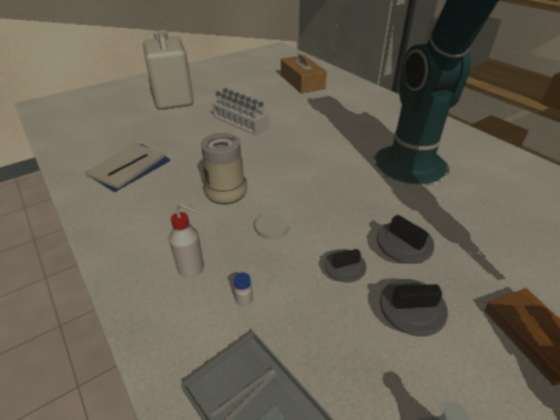

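View pics/a_top.png

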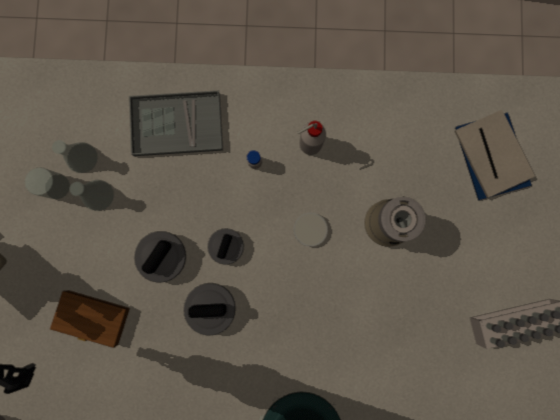

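View pics/a_wrist.png

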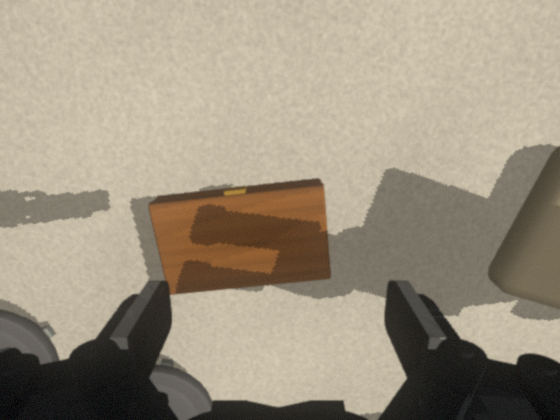

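Three covers in the top view: (226,246), (160,257) and (210,309). The one at (226,246) looks smallest. I'll enlarge it and check the sizes, and enlarge the mill too.

```bash
cat > h.py <<'E'
from rig import env
import cv2, numpy as np
def ray(c,u,v,z):
    K=np.array(c["camera_matrix"]);R=np.array(c["R"]);t=np.array(c["t"])
    d=R.T@np.linalg.solve(K,[u,v,1.]); o=-R.T@t
    return o+d*(z-o[2])/d[2]
def proj(c,X):
    X=np.atleast_2d(X); p=(np.array(c["camera_matrix"])@(np.array(c["R"])@X.T+np.array(c["t"])[:,None])); return (p[:2]/p[2]).T
def crop(c,x0,y0,w,h,k,f,pts=None,gain=1.6):
    im=np.clip(c["image"][:,:,::-1].astype(float)*gain,0,255).astype(np.uint8)[y0:y0+h,x0:x0+w]
    im=cv2.resize(im,None,fx=k,fy=k,interpolation=cv2.INTER_CUBIC).copy()
    if pts is not None:
        for u,v in pts: cv2.circle(im,(int((u-x0+.5)*k),int((v-y0+.5)*k)),1,(0,0,255),-1)
    cv2.imwrite(f,im)
E
python3 - <<'E'
from h import *
c=env.camera("top")
crop(c,125,220,130,120,5,"pics/b1.png")
crop(c,355,185,90,70,8,"pics/b2.png")
for u,v,z in [(226,246,.03),(160,257,.04),(210,309,.04),(403,220,.165)]: print(ray(c,u,v,z))
s=env.camera("scene")
crop(s,300,200,160,140,5,"pics/b3.png")
E
```

```text
[0.47351396 0.20764358 0.03      ]
[0.44059024 0.37291325 0.04      ]
[0.31382487 0.23999385 0.04      ]
[ 0.54397701 -0.21328988  0.165     ]
```

View pics/b1.png

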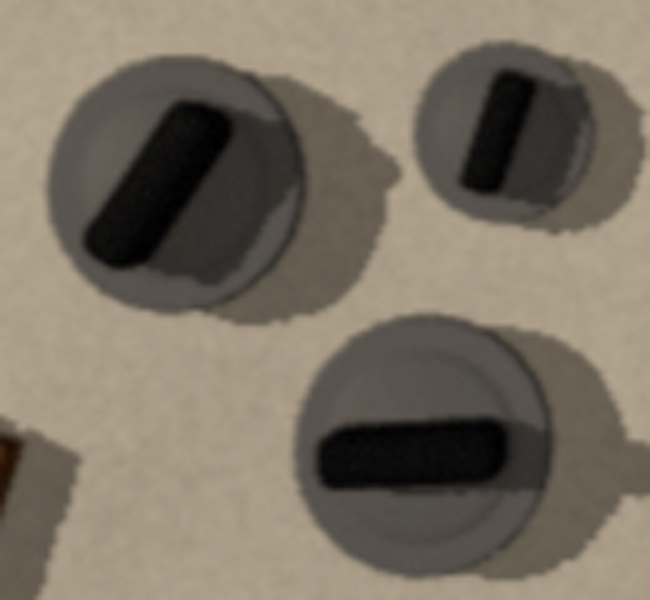

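View pics/b2.png

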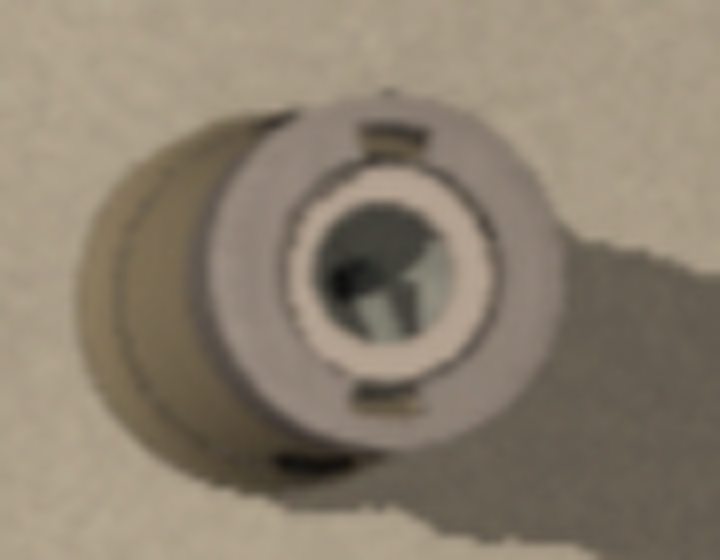

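View pics/b3.png

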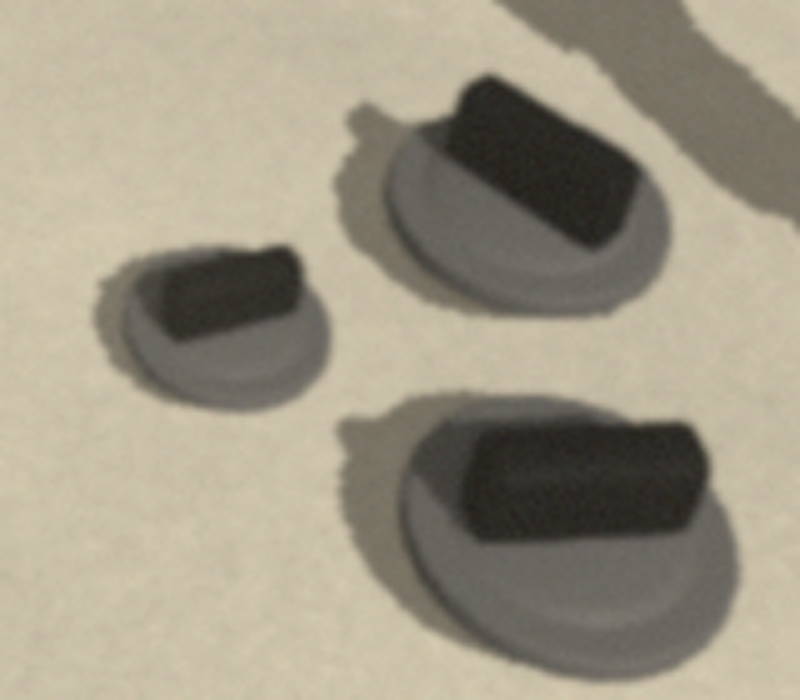

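Crops: the cover at (226,246) has a flange about 36 px across, or ≈94 mm. The other two are about 51 px, or ≈132 mm, so the first is the smallest and the one meant. In the mill crop the notches lie at about (404,202) and (403.5,235). I'll fit the cover and collar next.

```bash
cat > fit.py <<'E'
from h import *
from scipy.optimize import minimize
def hull(c,P,shape):
    m=np.zeros((shape[0]*4,shape[1]*4),np.uint8)
    p=(proj(c,P)+.5)*4
    cv2.fillConvexPoly(m,cv2.convexHull(p.astype(np.float32)).astype(np.int32),1); return cv2.resize(m.astype(np.float32),(shape[1],shape[0]),interpolation=cv2.INTER_AREA)
def bar(x,y,a,z0,z1):
    P=[]
    for sx in(-1,1):
        for t in np.linspace(-np.pi/2,np.pi/2,9):
            r=.006
            lx=sx*(.032-r+r*np.cos(t)); ly=np.sign(np.sin(t))*(.010-r)+r*np.sin(t)
            for z in(z0,z1): P.append([x+lx*np.cos(a)-ly*np.sin(a),y+lx*np.sin(a)+ly*np.cos(a),z])
    return np.array(P)
def dark(c,box,th):
    g=c["image"].max(2).astype(float); m=np.clip((th+8-g)/16,0,1); M=np.zeros_like(m); x0,y0,x1,y1=box; M[y0:y1,x0:x1]=m[y0:y1,x0:x1]; return M.astype(np.float32)
def circ(x,y,z,r,n=60):
    t=np.linspace(0,2*np.pi,n,endpoint=False); return np.c_[x+r*np.cos(t),y+r*np.sin(t),0*t+z]
E
python3 - <<'E'
from fit import *
ct,cs=env.camera("top"),env.camera("scene")
print(ct["image"].max(2)[240:256:3,214:242:2]); 
res={}
for name,cams in [("top",[(ct,(212,230,238,262))]),("scene",[(cs,(326,242,366,272))]),("both",[(ct,(212,230,238,262)),(cs,(326,242,366,272))])]:
    Ms=[(c,dark(c,b,36)) for c,b in cams]
    f=lambda p:sum(((hull(c,bar(*p,.030,.064),M.shape)-M)**2).sum() for c,M in Ms)
    best=None
    for a in [-.6,-.2,.2,.6]:
        r=minimize(f,[.4735,.2076,a],method="Nelder-Mead",options=dict(initial_simplex=np.array([[.4735,.2076,a],[.4835,.2076,a],[.4735,.2176,a],[.4735,.2076,a+.3]]),xatol=1e-5,fatol=.01))
        if best is None or r.fun<best.fun: best=r
    print(name,best.x,np.degrees(best.x[2]),best.fun,[M.sum() for c,M in Ms]); res[name]=best.x
p=res["both"]
crop(ct,195,215,65,65,9,"pics/c1.png",np.r_[proj(ct,bar(*p,.064,.064)),proj(ct,circ(p[0],p[1],.03,.047))])
crop(cs,310,230,80,60,9,"pics/c2.png",np.r_[proj(cs,bar(*p,.064,.064)),proj(cs,circ(p[0],p[1],.03,.047))])
# mill
crop(ct,355,185,90,70,8,"pics/c3.png",np.r_[proj(ct,circ(.543,-.213,.165,.0515)),proj(ct,circ(.543,-.213,.165,.033))])
crop(cs,190,125,65,85,7,"pics/c4.png",np.r_[proj(cs,circ(.543,-.213,.165,.0515)),proj(cs,circ(.543,-.213,.165,.033))])
E
```

```text
[[60 58 57 55 21 10  8  5  6 29 31 31 33 33]
 [60 59 58 42 11  8  6  4 21 32 31 31 30 33]
 [60 58 57 22  9  8  7  6 31 32 32 32 31 36]
 [57 57 43 11  9  5  4 22 33 32 33 33 32 47]
 [56 55 20  9  8  5 10 32 33 33 33 31 34 54]
 [55 44 12  9  5  3 24 33 33 32 31 33 45 47]]
top [ 0.47298965  0.2078251  -0.29399124] -16.84445720794074 97.46875 [np.float32(387.4375)]
scene [ 0.47202055  0.20897368 -0.15729957] -9.012601737213599 134.23046875 [np.float32(250.625)]
both [ 0.47288691  0.20839035 -0.23984975] -13.742378271292528 242.15625 [np.float32(387.4375), np.float32(250.625)]
```

```bash
cd pics; python3 -c "
import cv2,numpy as np
ims=[cv2.resize(cv2.imread(f'c{i}.png'),(390,290)) for i in (1,2,3,4)]
cv2.imwrite('c5.png',np.vstack([np.hstack(ims[:2]),np.hstack(ims[2:])]))"
```

```text
(no output)
```

View pics/c5.png

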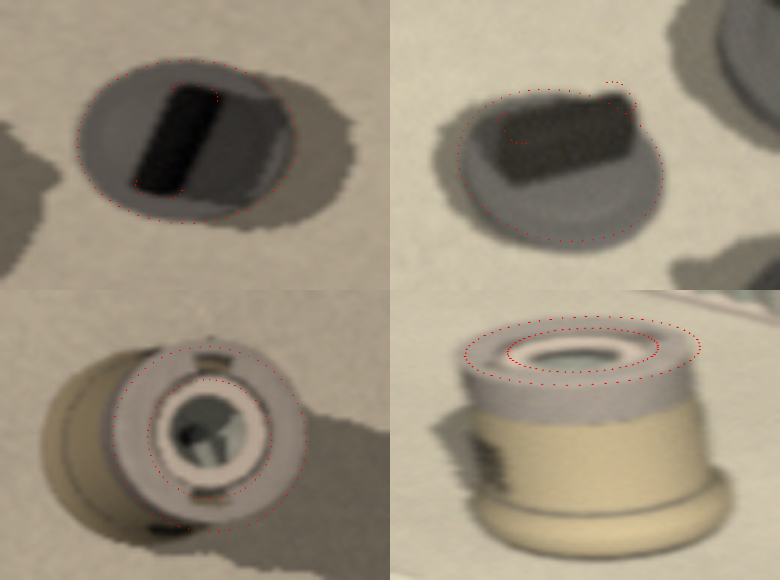

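Run:
```python
from fit import *
ct,cs=env.camera("top"),env.camera("scene")
print(cs["image"].max(2)[248:272:3,328:366:3])
for name,cams in [("top",[(ct,(212,230,242,264),20)]),("scene",[(cs,(326,242,366,272),32)]),("both",[(ct,(212,230,242,264),20),(cs,(326,242,366,272),32)])]:
    Ms=[(c,dark(c,b,th)) for c,b,th in cams]
    f=lambda p:sum(((hull(c,bar(*p,.030,.064),M.shape)-M)**2).sum() for c,M in Ms)
    best=None
    for a in [-.6,-.2,.2,.6]:
        r=minimize(f,[.4735,.2076,a],method="Nelder-Mead",options=dict(initial_simplex=np.array([[.4735,.2076,a],[.4835,.2076,a],[.4735,.2176,a],[.4735,.2076,a+.3]]),xatol=1e-5,fatol=.01))
        if best is None or r.fun<best.fun: best=r
    print(name,best.x,np.degrees(best.x[2]),best.fun,[M.sum() for c,M in Ms])
from scipy.spatial.transform import Rotation as Ro
s=env.observe(); print(Ro.from_euler("xyz",s["tcp_rot"],degrees=True).as_matrix().round(3))
```

```text
[[129 127 128 122 117 114 116 123 120 108 115 126 126]
 [103  81  67  61  55  46  36  35  33  31  43 120 126]
 [ 65  48  38  34  33  34  33  33  34  32  34 103 124]
 [ 47  45  32  33  34  36  33  32  31  29  32  78 124]
 [ 56  42  33  32  33  34  32  33  31  30  34  66  97]
 [ 65  42  32  33  32  33  34  31  37  49  62  66  72]
 [ 69  63  35  33  36  48  58  65  68  68  68  68  66]
 [ 65  68  66  65  68  69  70  69  70  69  72  66  69]]
top [ 0.47257272  0.20924976 -0.31312726] -17.9408704399172 23.1484375 [np.float32(198.3125)]
scene [ 0.47192038  0.20848268 -0.05991345] -3.4327878092545703 205.74609375 [np.float32(157.75)]
both [ 0.47296016  0.20921798 -0.20048264] -11.486809408572872 246.671875 [np.float32(198.3125), np.float32(157.75)]
[[ 0.    -0.935  0.355]
 [-0.     0.355  0.935]
 [-1.    -0.    -0.   ]]
```

```bash
python3 -m pendant '{"delta_rot":[[-0.58,0,0],[0,0,0],[0,0,0],[0,0,0],[0,0,0],[0,0,0],[0,0,0],[0,0,0]],"travel":[[0,0,0],[0,-0.98,-0.846],[0,-0.98,-0.846],[0,-0.98,-0.846],[0,-0.98,-0.846],[0,-0.98,-0.846],[0,-0.98,-0.846],[0,-0.98,-0.846]],"fingers":[60,60,60,60,60,60,60,60]}' 90; python3 -m pendant '{"delta_rot":[[0,0,0],[0,0,0],[0,0,0],[0,0,0],[0,0,0],[0,0,0],[0,0,0]],"travel":[[0,-0.98,-0.846],[0,-0.98,-0.846],[0,-0.98,-0.846],[0,-0.98,-0.846],[0,-0.98,-0.846],[1,0,0],[0,0,0]],"fingers":[60,60,60,60,60,60,60]}'
python3 - <<'E'
from fit import *
from scipy.spatial.transform import Rotation as Ro
s=env.observe(); R=Ro.from_euler("xyz",s["tcp_rot"],degrees=True).as_matrix()
print(s["tcp_pos"],R.round(3),s["joints"].round(1),s["t"])
c=env.camera("wrist"); Rc=np.array(c["R"]); o=-Rc.T@np.array(c["t"]); print("cam in tool",R.T@(o-s["tcp_pos"]), R.T@Rc.T)
a=np.radians(-17.94)
crop(c,0,0,560,420,1,"pics/d1.png",np.r_[proj(c,bar(.4726,.2092,a,.064,.064)),proj(c,circ(.4726,.2092,.03,.047))])
E
```

```text
t: 1.45
tcp_pos: [0.3726, 0.3743, 0.2316]
tcp_rot: [-26.0, 90.0, 46.1]
force: [0.4, -0.3, -0.2]
width: 0.0599
t: 2.33
tcp_pos: [0.4717, 0.2086, 0.1998]
tcp_rot: [135.7, 89.8, -152.3]
force: [0.4, -0.4, 0.2]
width: 0.0604
[0.47166848 0.20857241 0.19982291] [[-0.004 -0.951  0.308]
 [-0.002  0.308  0.951]
 [-1.     0.003 -0.003]] [-35.6  16.    9.5 112.6  -3.3  51.8  47.6] 2.325
cam in tool [-0.14270929  0.08050937  0.00045241] [[ 3.45264260e-04 -3.13712002e-01  9.49518120e-01]
 [ 7.82993245e-04 -9.49517801e-01 -3.13712182e-01]
 [ 9.99999634e-01  8.51779878e-04 -8.22001821e-05]]
```

View pics/d1.png

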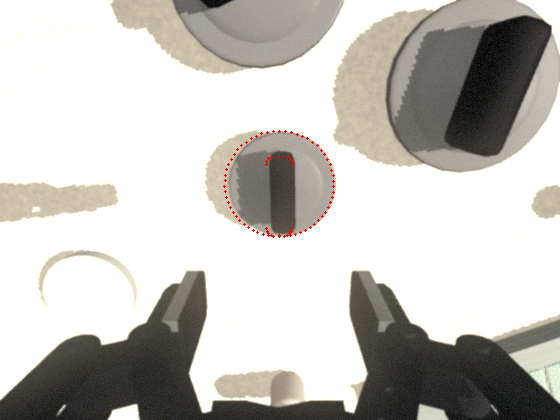

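The cover sits between the fingers at about (282,190), and the red prediction agrees to roughly 2 px. I'll refit it in this view.

Run:
```python
from fit import *
c=env.camera("wrist"); g=c["image"].max(2)
print(g[190,260:310:3])
M=dark(c,(255,135,310,245),30)
f=lambda p:((hull(c,bar(*p,.030,.064),M.shape)-M)**2).sum()
p0=np.array([.4726,.2092,-.31])
r=minimize(f,p0,method="Nelder-Mead",options=dict(initial_simplex=np.array([p0,p0+[.008,0,0],p0+[0,.008,0],p0+[0,0,.2]]),xatol=1e-5,fatol=.01))
print(r.x,np.degrees(r.x[2]),r.fun,M.sum())
crop(c,210,110,140,140,4,"pics/d2.png",np.r_[proj(c,bar(*r.x,.064,.064)),proj(c,circ(r.x[0],r.x[1],.03,.047))],1)
```

```text
[ 71  72  72  44  34  38  44  43  41  45  42  71 106 105 107 109 109]
[ 0.735876    0.04890379 -0.51042066] -29.2449495494854 0.84375 5.375
```

View pics/d2.png

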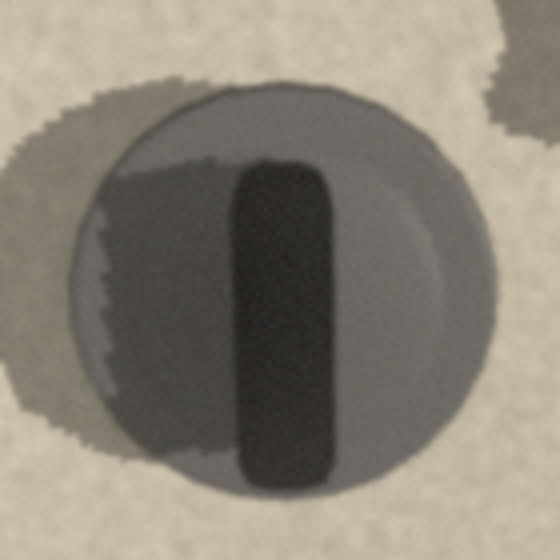

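Run:
```python
from fit import *
c=env.camera("wrist")
M=dark(c,(255,135,310,245),57)
f=lambda p:((hull(c,bar(*p,.030,.064),M.shape)-M)**2).sum()
p0=np.array([.4726,.2092,-.31])
r=minimize(f,p0,method="Nelder-Mead",options=dict(initial_simplex=np.array([p0,p0+[.008,0,0],p0+[0,.008,0],p0+[0,0,.2]]),xatol=1e-5,fatol=.01))
print(r.x,np.degrees(r.x[2]),r.fun,M.sum())
crop(c,210,110,140,140,4,"pics/d3.png",np.r_[proj(c,bar(*r.x,.064,.064)),proj(c,circ(r.x[0],r.x[1],.03,.047))],1)
from scipy.spatial.transform import Rotation as Ro
s=env.observe(); R=Ro.from_euler("xyz",s["tcp_rot"],degrees=True).as_matrix()
print("to go units",R.T@(np.array([r.x[0],r.x[1],.034])-s["tcp_pos"])/.03, "z az",np.degrees(np.arctan2(R[1,2],R[0,2])))
```

```text
[ 0.47427745  0.21111268 -0.29578973] -16.947503046463794 230.48828125 1775.625
to go units [ 5.60477377 -0.02486075  0.03251045] z az 72.17347282486591
```

View pics/d3.png

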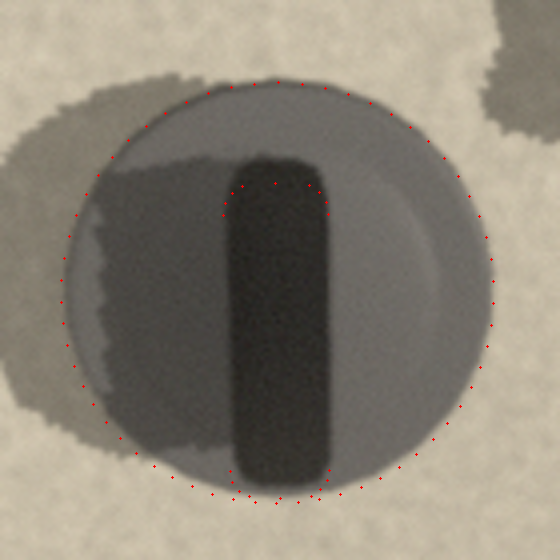

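```bash
python3 -m pendant '{"delta_rot":[[-0.1,0,0],[0,0,0],[0,0,0],[0,0,0],[0,0,0],[0,0,0],[0,0,0]],"travel":[[1,0,0.03],[1,0,0],[1,0,0],[1,0,0],[1,0,0],[0.6,0,0],[0,0,0]],"fingers":[60,60,60,60,60,60,60]}' 90; python3 -m pendant '{"delta_rot":[[0,0,0],[0,0,0],[0,0,0],[0,0,0],[0,0,0]],"travel":[[0,0,0],[0,0,0],[0,0,0],[0,0,0],[0,0,0]],"fingers":[10,10,10,10,10]}' 90
```

```text
t: 3.35
tcp_pos: [0.4728, 0.2105, 0.0329]
tcp_rot: [131.2, 89.9, -156.2]
force: [-0.1, 0.2, 0.2]
width: 0.06
t: 3.98
tcp_pos: [0.4741, 0.2109, 0.0345]
tcp_rot: [-40.1, 89.9, 32.5]
force: [-0.7, -0.3, 6.5]
width: 0.0182
```

```bash
python3 -m pendant '{"delta_rot":[[0,0,0],[0,0,0],[0,0,0],[0,0,0],[0,0,0],[0,0,0],[0,0,0],[0,0,0]],"travel":[[-0.5,0,0],[-1,0,0],[-1,0,0],[-1,0,0],[-1,0,0],[-1,0,0],[-1,0,0],[-0.9,0,0]],"fingers":[10,10,10,10,10,10,10,10]}' 90
python3 - <<'E'
from fit import *
from scipy.spatial.transform import Rotation as Ro
s=env.observe(); R=Ro.from_euler("xyz",s["tcp_rot"],degrees=True).as_matrix()
print(s["tcp_pos"],R.round(3),s["joints"].round(1),s["t"],s["width"],s["force"])
c=env.camera("wrist");cv2.imwrite("pics/e1.png",c["image"][:,:,::-1])
c=env.camera("top");crop(c,355,185,90,70,8,"pics/e2.png",proj(c,circ(.545,-.213,.165,.0515)))
E
```

```text
t: 4.97
tcp_pos: [0.4728, 0.21, 0.2571]
tcp_rot: [-38.1, 90.0, 34.5]
force: [-0.2, 1.0, -1.9]
width: 0.0189
[0.47278295 0.20998536 0.2571036 ] [[ 0.001 -0.954  0.299]
 [ 0.     0.299  0.954]
 [-1.    -0.     0.001]] [-36.4  12.1  10.1 109.3  -2.5  58.7  47.4] 4.975 0.01885179164674254 [-0.17652919  0.95126985 -1.88183114]
```

View pics/e1.png

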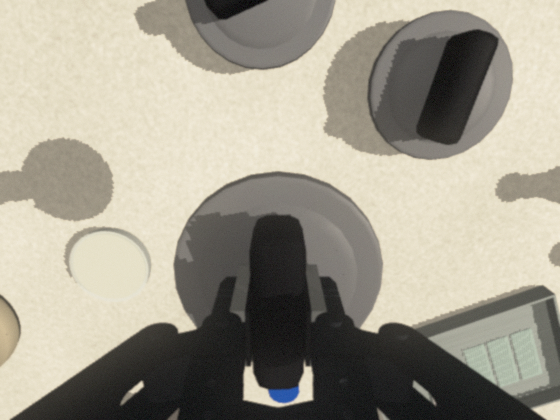

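View pics/e2.png

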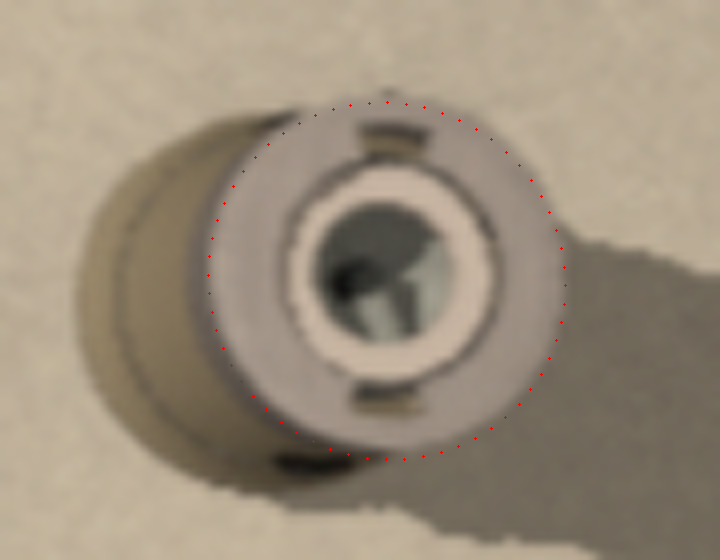

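The cover is held square in the pads and clear of the bench. Next I'll turn ccw by about 17.4° and move beside the mill so the wrist camera looks at the mouth past the cover.

```bash
python3 -m pendant '{"delta_rot":[[-1,0,0],[-1,0,0],[-1,0,0],[-0.5,0,0],[0,0,0],[0,0,0],[0,0,0],[0,0,0]],"travel":[[0,0,0],[0,0,0],[0,0,0],[0,0,0],[0,-0.356,-0.938],[0,-0.356,-0.938],[0,-0.356,-0.938],[0,-0.356,-0.938]],"fingers":[10,10,10,10,10,10,10,10]}' 90
python3 -m pendant '{"delta_rot":[[0,0,0],[0,0,0],[0,0,0],[0,0,0],[0,0,0],[0,0,0],[0,0,0],[0,0,0]],"travel":[[0,-0.356,-0.938],[0,-0.356,-0.938],[0,-0.356,-0.938],[0,-0.356,-0.938],[0,-0.356,-0.938],[0,-0.356,-0.938],[0,-0.356,-0.938],[0,-0.356,-0.938]],"fingers":[10,10,10,10,10,10,10,10]}' 90
python3 -m pendant '{"delta_rot":[[0,0,0],[0,0,0],[0,0,0],[0,0,0],[0,0,0]],"travel":[[0,-0.356,-0.938],[0,-0.356,-0.938],[0,-0.356,-0.938],[0,0,0],[0,0,0]],"fingers":[10,10,10,10,10]}' 90
cat > st.py <<'E'
from fit import *
from scipy.spatial.transform import Rotation as Ro
s=env.observe(); R=Ro.from_euler("xyz",s["tcp_rot"],degrees=True).as_matrix()
print(s["tcp_pos"].round(4),R.round(3).tolist(),s["joints"].round(1),s["t"],s["width"].round(4),s["force"].round(1),s["wrist_torque"].round(2),"z az",np.degrees(np.arctan2(R[1,2],R[0,2])))
E
python3 - <<'E'
from st import *
c=env.camera("wrist");cv2.imwrite("pics/f1.png",c["image"][:,:,::-1])
np.savez("f1.npz",**{k:np.array(v) for k,v in c.items()})
E
```

```text
t: 6.08
tcp_pos: [0.5154, 0.0966, 0.2543]
tcp_rot: [106.0, 89.9, -163.9]
force: [0.3, -0.3, -2.0]
width: 0.0185
t: 7.08
tcp_pos: [0.6013, -0.1279, 0.2541]
tcp_rot: [82.5, 89.9, 172.6]
force: [-0.0, 0.5, -0.9]
width: 0.0182
t: 7.7
tcp_pos: [0.6335, -0.2105, 0.2542]
tcp_rot: [54.6, 89.9, 144.8]
force: [-0.5, -0.8, -2.7]
width: 0.0185Traceback (most recent call last):
  File "<stdin>", line 1, in <module>
  File "st.py", line 4, in <module>
    print(s["tcp_pos"].round(4),R.round(3).tolist(),s["joints"].round(1),s["t"],s["width"].round(4),s["force"].round(1),s["wrist_torque"].round(2),"z az",np.degrees(np.arctan2(R[1,2],R[0,2])))
                                                                                ^^^^^^^^^^^^^^^^
AttributeError: 'float' object has no attribute 'round'
```

```bash
sed -i 's/s\["width"\].round(4)/round(s["width"],4)/' st.py
python3 - <<'E'
from st import *
c=env.camera("wrist");cv2.imwrite("pics/f1.png",c["image"][:,:,::-1])
np.savez("f1.npz",**{k:np.array(v) for k,v in c.items()})
E
```

```text
[ 0.6335 -0.2105  0.2542] [[-0.002, -1.0, -0.002], [0.001, -0.002, 1.0], [-1.0, 0.002, 0.001]] [  1.6  27.9  19.7  88.8 -10.1  65.2 113.6] 7.7 0.0185 [-0.5 -0.8 -2.7] [ 0.03  0.03 -0.01] z az 90.12687140552408
```

View pics/f1.png

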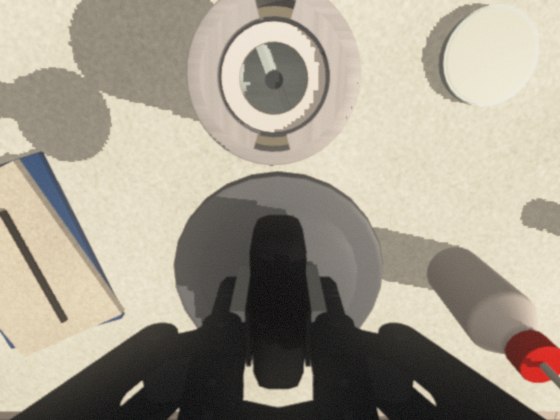

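The mouth is centred near pixel (274,77), its notches are at about (275,8) and (273,143), and the held cover is below it. I'll fit the mill and the held cover in this same image.

Run:
```python
from fit import *
from scipy.optimize import least_squares
from scipy.ndimage import map_coordinates, gaussian_filter
d=np.load("f1.npz"); c={k:d[k] for k in d}
g=gaussian_filter(c["image"].astype(float).mean(2),.7)
def samp(p): return map_coordinates(g,[p[:,1],p[:,0]],order=1,mode="nearest")
def circfit(x,y,z,r,span,sign,lo=0,n=180,rowmax=None):
    for it in range(4):
        t=np.linspace(0,2*np.pi,n,endpoint=False)
        rs=np.linspace(r-span,r+span,41); pr=[]
        for a in t:
            P=np.c_[x+rs*np.cos(a),y+rs*np.sin(a),0*rs+z]; q=proj(c,P)
            if q[:,1].min()<1 or q[:,1].max()>(rowmax or 418): continue
            v=samp(q); gr=sign*np.gradient(v); k=gr.argmax()
            if gr[k]<lo: continue
            pr.append((a,rs[k]))
        pr=np.array(pr)
        X=pr[:,1]*np.cos(pr[:,0]);Y=pr[:,1]*np.sin(pr[:,0])
        f=lambda p:np.hypot(X-p[0],Y-p[1])-p[2]
        o=least_squares(f,[0,0,r],loss="soft_l1",f_scale=.0005).x
        x+=o[0];y+=o[1]
    return x,y,o[2],len(pr),np.std(f(o))
print("collar",circfit(.5475,-.212,.165,.0515,.006,1,1))
print("collar dark->",circfit(.5475,-.212,.165,.0515,.006,-1,1))
print("mouth",circfit(.5475,-.212,.165,.033,.004,-1,1))
print("ring",circfit(.5475,-.212,.158,.021,.003,1,1))
cen=np.array([.6335,-.2105])
print("flange",circfit(.6335,-.2105,.2542-.0045,.047,.006,1,1,rowmax=310))
m=circfit(.5475,-.212,.165,.033,.004,-1,1)
# notch polar unwrap
t=np.radians(np.arange(0,360,.5)); rs=np.arange(.030,.053,.0005)
U=np.array([samp(proj(c,np.c_[m[0]+r*np.cos(t),m[1]+r*np.sin(t),0*t+.165])) for r in rs])
U=np.roll(U,180,axis=1)  # start -90
cv2.imwrite("pics/f2.png",cv2.resize(np.clip(U,0,255).astype(np.uint8),(720,460)))
```

```text
collar (np.float64(0.5483231500735777), np.float64(-0.21326891281545707), np.float64(0.05153845039454927), 106, np.float64(0.0011890495200755965))
collar dark-> (np.float64(0.5497580718932784), np.float64(-0.20951186882564984), np.float64(0.05361239232585948), 99, np.float64(0.0024362414803045795))
mouth (np.float64(0.5486525355008384), np.float64(-0.21292544077417352), np.float64(0.03048723685947129), 180, np.float64(0.00030851146196226475))
ring (np.float64(0.5485670081260943), np.float64(-0.2127037434249358), np.float64(0.02070820305517487), 180, np.float64(0.0006207273909610773))
flange (np.float64(0.6315112220334788), np.float64(-0.20991922568940696), np.float64(0.04577784447141967), 111, np.float64(0.0008470529680861936))
```

View pics/f2.png

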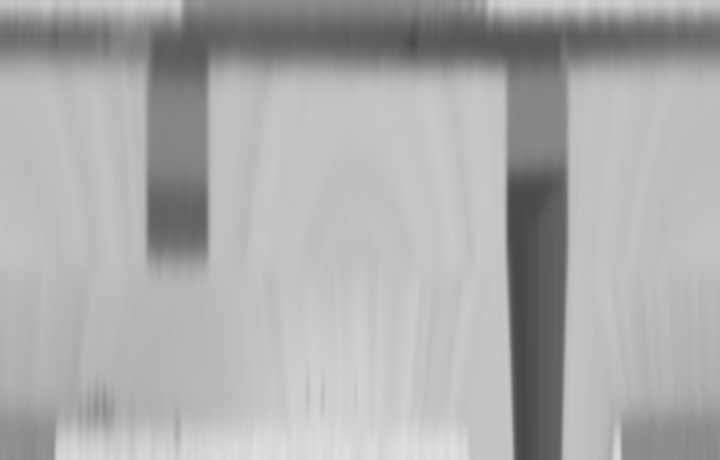

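Run:
```python
from fit import *
from scipy.optimize import least_squares
d=np.load("f1.npz"); c={k:d[k] for k in d}
crop(c,160,160,240,160,3,"pics/g0.png",np.r_[proj(c,circ(.6335,-.2105,.2497,.047,120)),proj(c,circ(.6335,-.2105,.2397,.047,120))],1)
crop(c,180,0,190,180,4,"pics/g1.png",np.r_[proj(c,circ(.5485,-.213,.165,.0515,120)),proj(c,circ(.5485,-.213,.165,.033,120)),proj(c,circ(.5485,-.213,.158,.031,120))],1)
```

```text
(no output)
```

View pics/g0.png

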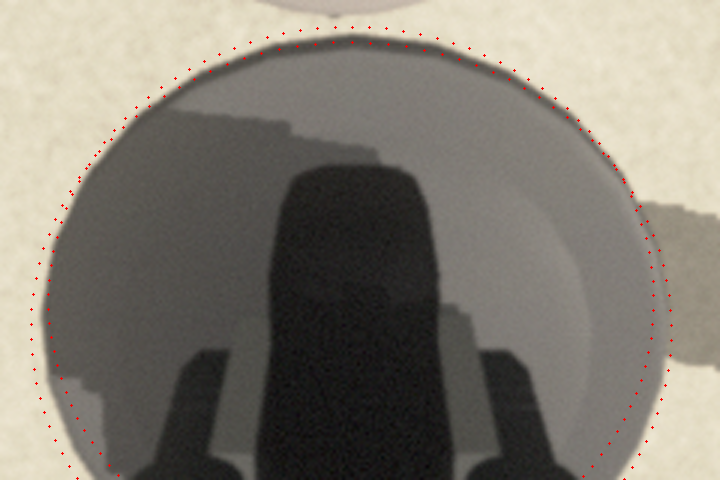

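View pics/g1.png

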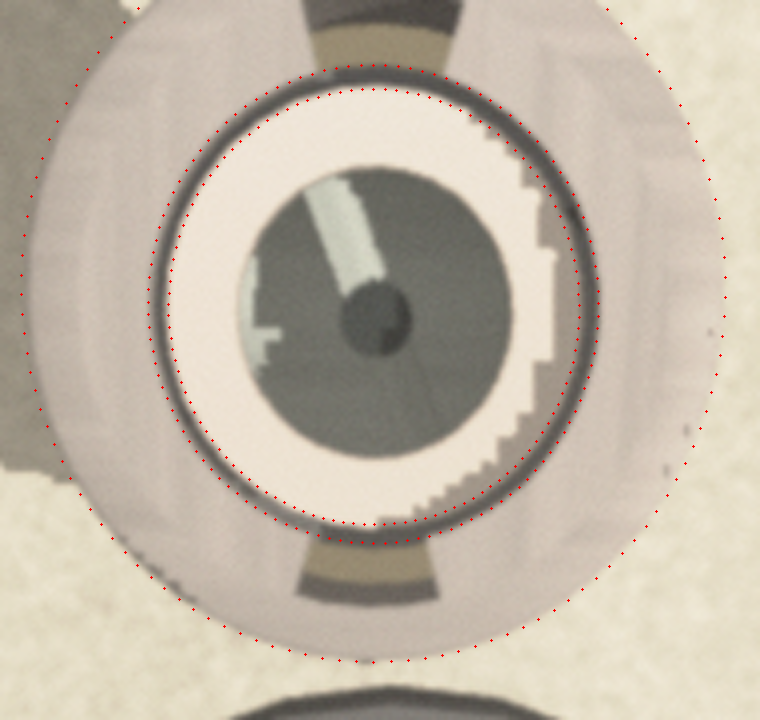

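```bash
python3 -m pendant '{"delta_rot":[[0.28,0,0],[0,0,0],[0,0,0],[0,0,0],[0,0,0],[0,0,0]],"travel":[[0,0,-0.087],[0,0.95,0],[0,0.95,0],[0,0.95,0],[0.9,0,0],[0,0,0]],"fingers":[10,10,10,10,10,10]}' 90
python3 - <<'E'
from st import *
c=env.camera("scene");crop(c,180,90,80,120,6,"pics/h1.png",np.r_[proj(c,circ(.5485,-.2127,.165,.0515,80)),proj(c,circ(.5485,-.2127,s["tcp_pos"][2]-.0045,.047)),proj(c,circ(.5485,-.2127,s["tcp_pos"][2]-.0345,.026))],1.3)
c=env.camera("wrist");cv2.imwrite("pics/h2.png",c["image"][:,:,::-1])
E
```

```text
t: 8.5
tcp_pos: [0.5474, -0.211, 0.2271]
tcp_rot: [66.6, 89.8, 155.3]
force: [0.0, 0.1, -2.1]
width: 0.0189
[ 0.5474 -0.211   0.2271] [[-0.003, -1.0, 0.022], [0.001, 0.022, 1.0], [-1.0, 0.003, 0.001]] [  1.8  21.4  20.5 102.2  -8.6  58.1 114.3] 8.5 0.0189 [ 0.   0.1 -2.1] [ 0.01  0.02 -0.01] z az 88.71613361977748
```

View pics/h1.png

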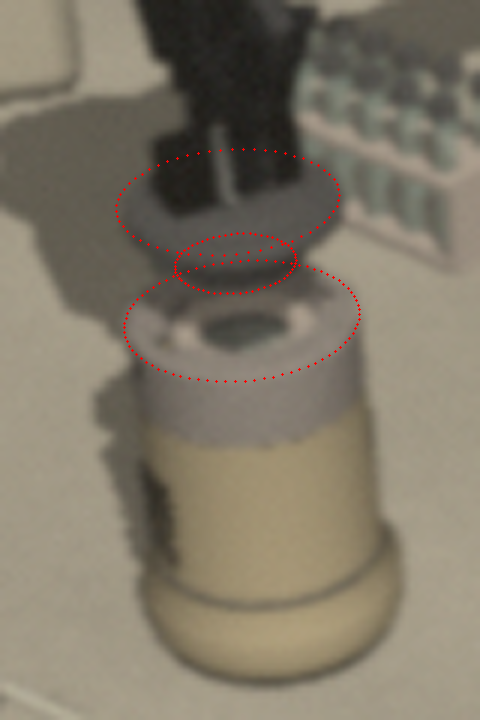

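View pics/h2.png

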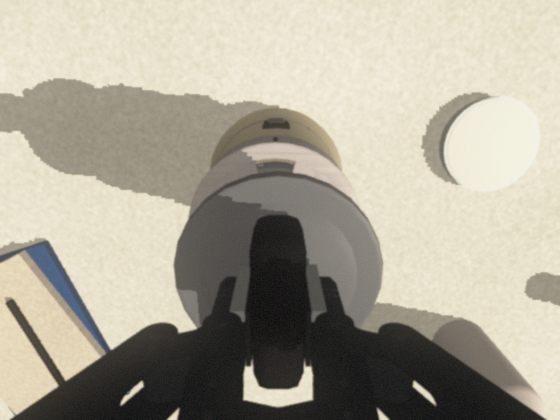

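```bash
python3 -m pendant '{"delta_rot":[[0,0,0],[0,0,0],[0,0,0],[0,0,0],[0,0,0]],"travel":[[0,-0.017,-0.07],[0.5,0,0],[0.4,0,0],[0,0,0],[0,0,0]],"fingers":[10,10,10,10,10]}' 90
python3 -m pendant '{"delta_rot":[[0,0,0],[0,0,0],[0,0,0],[0,0,0]],"travel":[[0.1,0,0],[0.1,0,0],[0.07,0,0],[0,0,0]],"fingers":[10,10,10,10]}' 90
python3 -c "from st import *"
```

```text
t: 9.22
tcp_pos: [0.5492, -0.2143, 0.2012]
tcp_rot: [101.6, 90.0, -169.7]
force: [-0.3, 0.2, -1.5]
width: 0.0186
t: 9.72
tcp_pos: [0.549, -0.2142, 0.193]
tcp_rot: [69.1, 90.0, 157.8]
force: [0.8, 0.1, -1.9]
width: 0.0188
[ 0.549  -0.2142  0.193 ] [[-0.0, -1.0, 0.022], [0.0, 0.022, 1.0], [-1.0, 0.0, 0.0]] [  2.5  23.8  20.  103.7  -9.8  54.2 115.4] 9.725 0.0188 [ 0.8  0.1 -1.9] [ 0.04 -0.05 -0.05] z az 88.71211791977416
```

Run:
```python
from h import *
for n in ["scene","top","wrist"]:
    c=env.camera(n); s=env.observe(); print(s["tcp_pos"].round(4),s["force"].round(1))
crop(c,160,90,240,160,3,"pics/i1.png",np.r_[proj(c,circ(.5485,-.2127,.165,.0515,120)) if 0 else proj(c,[[.5485,-.2127,.165]])],1)
```

```text
[ 0.5492 -0.2142  0.1931] [ 0.2  0.7 -1.2]
[ 0.5492 -0.2143  0.1932] [-0.3 -0.2 -1.2]
[ 0.5492 -0.2143  0.1933] [-0.  -0.  -2.2]
```

View pics/i1.png

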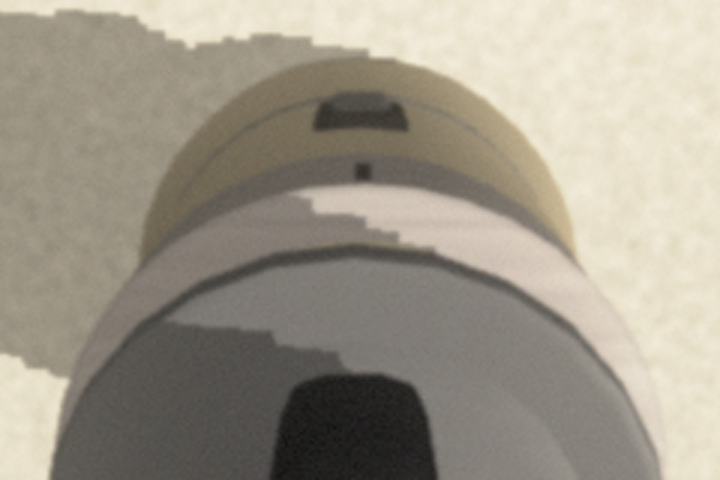

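```bash
python3 -m pendant '{"delta_rot":[[0,0,0],[0,0,0],[0,0,0]],"travel":[[0,0.043,0.04],[0,0,0],[0,0,0]],"fingers":[10,10,10]}' 90
python3 -m pendant '{"delta_rot":[[0,0,0],[0,0,0],[0,0,0],[0,0,0]],"travel":[[0.07,0,0],[0.07,0,0],[0,0,0],[0,0,0]],"fingers":[10,10,10,10]}' 90
python3 -c "from st import *"
```

```text
t: 10.25
tcp_pos: [0.5479, -0.213, 0.1932]
tcp_rot: [-95.8, 90.0, -7.1]
force: [0.1, 0.2, -2.1]
width: 0.0184
t: 10.75
tcp_pos: [0.5481, -0.2131, 0.1893]
tcp_rot: [-98.2, 90.0, -9.5]
force: [-0.4, -0.2, 2.4]
width: 0.0188
[ 0.5481 -0.2131  0.1893] [[0.001, -1.0, 0.023], [-0.0, 0.023, 1.0], [-1.0, -0.001, -0.0]] [  2.5  23.9  19.9 104.1  -9.9  53.6 115.4] 10.75 0.0188 [-0.4 -0.2  2.4] [0.   0.12 0.01] z az 88.70954872476109
```

```bash
python3 -m pendant '{"delta_rot":[[0,0,0],[0,0,0],[0,0,0],[0,0,0]],"travel":[[0.07,0,0],[0.07,0,0],[0,0,0],[0,0,0]],"fingers":[10,10,10,10]}' 90
python3 -m pendant '{"delta_rot":[[0,0,0],[0,0,0],[0,0,0]],"travel":[[0.08,0,0],[0,0,0],[0,0,0]],"fingers":[10,10,10]}' 90
python3 -c "from st import *"
```

```text
t: 11.25
tcp_pos: [0.5482, -0.2131, 0.185]
tcp_rot: [-105.1, 90.0, -16.4]
force: [-0.2, 0.1, 3.6]
width: 0.0189
t: 11.62
tcp_pos: [0.5482, -0.2132, 0.1828]
tcp_rot: [-104.8, 90.0, -16.1]
force: [-0.6, 0.1, 5.9]
width: 0.0187
[ 0.5482 -0.2132  0.1828] [[0.001, -1.0, 0.022], [-0.0, 0.022, 1.0], [-1.0, -0.001, -0.0]] [  2.6  24.4  19.8 104.4 -10.1  52.9 115.6] 11.625 0.0187 [-0.6  0.1  5.9] [ 0.05  0.08 -0.01] z az 88.71075477919447
```

```bash
python3 -m pendant '{"delta_rot":[[0,0,0],[0,0,0],[0,0,0]],"travel":[[0.08,0,0],[0.04,0,0],[0,0,0]],"fingers":[10,10,10]}' 110
python3 - <<'E'
from st import *
c=env.camera("scene");crop(c,180,90,80,120,6,"pics/j1.png",None,1.5)
E
```

```text
t: 12.0
tcp_pos: [0.5482, -0.2131, 0.1799]
tcp_rot: [-84.1, 89.9, 4.6]
force: [-2.1, 1.6, 9.2]
width: 0.0182
[ 0.5482 -0.2131  0.1799] [[0.001, -1.0, 0.022], [0.0, 0.022, 1.0], [-1.0, -0.001, 0.0]] [  2.7  24.6  19.7 104.5 -10.2  52.6 115.7] 12.0 0.0182 [-2.1  1.6  9.2] [ 0.13  0.5  -0.01] z az 88.71242965686237
```

View pics/j1.png

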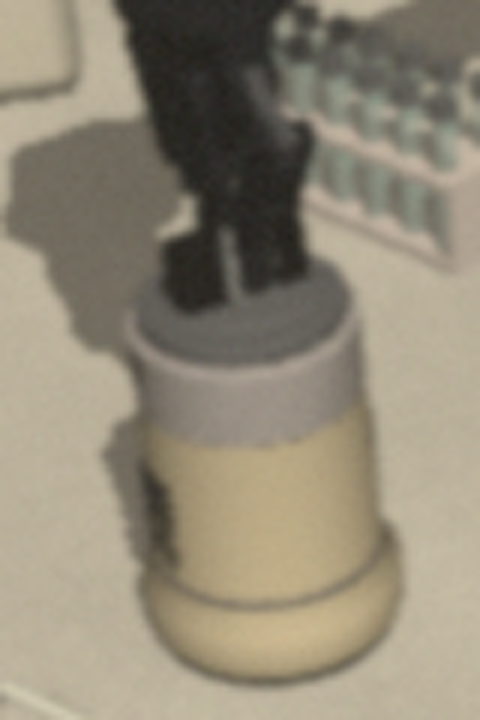

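The flange now looks seated on the collar. The upward force of about 11 N, counting the cover's weight, is above the spring's 9.5 N, which agrees. Now I'll turn clockwise (+ about tool x).

```bash
python3 -m pendant '{"delta_rot":[[0,0,0],[0.5,0,0],[0.5,0,0],[1,0,0],[1,0,0],[0,0,0]],"travel":[[0.02,0,0],[0,0,0],[0,0,0],[0,0,0],[0,0,0],[0,0,0]],"fingers":[10,10,10,10,10,10]}' 110
python3 -c "from st import *"
```

```text
t: 12.8
tcp_pos: [0.5493, -0.214, 0.1799]
tcp_rot: [-97.6, 89.8, -24.0]
force: [0.1, 0.2, 11.6]
width: 0.0184
[ 0.5493 -0.214   0.1799] [[0.004, -0.96, 0.281], [-0.002, 0.281, 0.96], [-1.0, -0.004, -0.001]] [ 1.000e-01  2.490e+01  2.310e+01  1.047e+02 -1.200e+01  5.260e+01
  1.023e+02] 12.8 0.0184 [ 0.1  0.2 11.6] [-0.15  0.11 -0.08] z az 73.6551743139403
```

```bash
python3 -m pendant '{"delta_rot":[[1,0,0],[1,0,0],[1,0,0],[1,0,0],[1,0,0],[1,0,0],[1,0,0],[0,0,0]],"travel":[[0,0,0],[0,0,0],[0,0,0],[0,0,0],[0,0,0],[0,0,0],[0,0,0],[0,0,0]],"fingers":[10,10,10,10,10,10,10,10]}' 110
python3 -c "from st import *"
```

```text
t: 13.8
tcp_pos: [0.5493, -0.2141, 0.18]
tcp_rot: [-65.5, 89.8, -26.8]
force: [-0.1, -1.4, 10.8]
width: 0.0185
[ 0.5493 -0.2141  0.18  ] [[0.004, -0.625, 0.781], [-0.002, 0.781, 0.625], [-1.0, -0.004, 0.002]] [ -6.   26.1  31.3 105.1 -16.5  53.2  71.3] 13.8 0.0185 [-0.1 -1.4 10.8] [-0.2   0.2  -0.09] z az 38.654443035298094
```

```bash
python3 -m pendant '{"delta_rot":[[1,0,0],[1,0,0],[1,0,0],[1,0,0],[1,0,0],[0,0,0]],"travel":[[0,0,0],[0,0,0],[0,0,0],[0,0,0],[0,0,0],[0,0,0]],"fingers":[10,10,10,10,10,10]}' 110
python3 -c "from st import *"
```

```text
t: 14.55
tcp_pos: [0.5487, -0.2144, 0.1799]
tcp_rot: [-53.3, 89.8, -39.6]
force: [-0.6, -0.4, 13.3]
width: 0.0182
[ 0.5487 -0.2144  0.1799] [[0.002, -0.236, 0.972], [-0.002, 0.972, 0.236], [-1.0, -0.002, 0.002]] [-10.3  27.2  37.3 105.3 -20.   53.9  49.5] 14.55 0.0182 [-0.6 -0.4 13.3] [-0.24  0.57  0.13] z az 13.673837640109198
```

```bash
python3 -m pendant '{"delta_rot":[[0.6,0,0],[0.6,0,0],[0,0,0],[0,0,0]],"travel":[[0,0,0],[0,0,0],[0,0,0],[0,0,0]],"fingers":[10,10,10,10]}' 110
python3 -c "from st import *"
python3 -m pendant '{"delta_rot":[[0.4,0,0],[0,0,0],[0,0,0]],"travel":[[0,0,0],[0,0,0],[0,0,0]],"fingers":[10,10,10]}' 110
python3 -c "from st import *"
```

```text
t: 15.05
tcp_pos: [0.5486, -0.2144, 0.1799]
tcp_rot: [-45.2, 89.8, -37.5]
force: [-0.9, -0.6, 12.9]
width: 0.0186
[ 0.5486 -0.2144  0.1799] [[0.002, -0.134, 0.991], [-0.002, 0.991, 0.134], [-1.0, -0.002, 0.002]] [-11.3  27.5  38.7 105.4 -20.9  54.1  44.3] 15.05 0.0186 [-0.9 -0.6 12.9] [-0.19  0.66  0.24] z az 7.720385637145619
t: 15.42
tcp_pos: [0.5488, -0.2144, 0.1799]
tcp_rot: [-61.5, 89.8, -55.5]
force: [-1.8, -2.3, 13.3]
width: 0.0182
[ 0.5488 -0.2144  0.1799] [[0.002, -0.104, 0.995], [-0.003, 0.995, 0.104], [-1.0, -0.003, 0.002]] [-11.7  27.7  39.2 105.4 -21.1  54.2  42.7] 15.425 0.0182 [-1.8 -2.3 13.3] [-0.31  0.52  1.3 ] z az 5.949565598194562
```

The torque jumped from 0.24 to 1.3 N m at a turn of about 82°, so this is the solid stop. I'll check that it holds steady and look.

```bash
python3 -m pendant '{"delta_rot":[[-0.08,0,0],[0,0,0],[0,0,0],[0,0,0],[0,0,0],[0,0,0],[0,0,0],[0,0,0]],"travel":[[0,0,0],[0,0,0],[0,0,0],[0,0,0],[0,0,0],[0,0,0],[0,0,0],[0,0,0]],"fingers":[10,10,10,10,10,10,10,10]}' 110
python3 - <<'E'
from st import *
w=env.camera("wrist");t=env.camera("top");sc=env.camera("scene")
cv2.imwrite("pics/k1.png",w["image"][:,:,::-1]);cv2.imwrite("pics/k2.png",t["image"][:,:,::-1])
crop(sc,140,80,180,230,3,"pics/k3.png",None,1.5)
E
```

```text
t: 16.42
tcp_pos: [0.5488, -0.2144, 0.1799]
tcp_rot: [-57.1, 89.8, -50.8]
force: [-2.2, -2.2, 12.3]
width: 0.0182
[ 0.5488 -0.2144  0.1799] [[0.002, -0.11, 0.994], [-0.003, 0.994, 0.11], [-1.0, -0.003, 0.002]] [-11.6  27.6  39.1 105.4 -21.   54.2  43.1] 16.425 0.0182 [-2.2 -2.2 12.3] [-0.34  0.5   1.09] z az 6.306753600435849
```

View pics/k1.png

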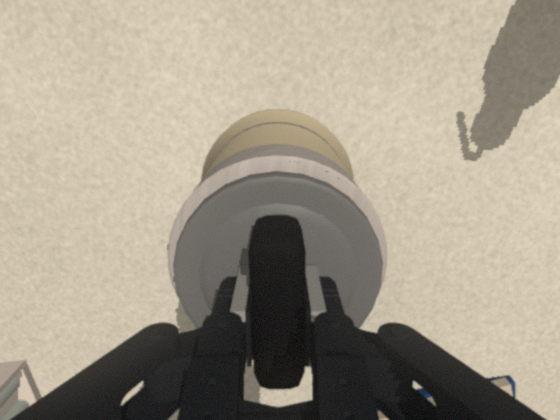

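View pics/k2.png

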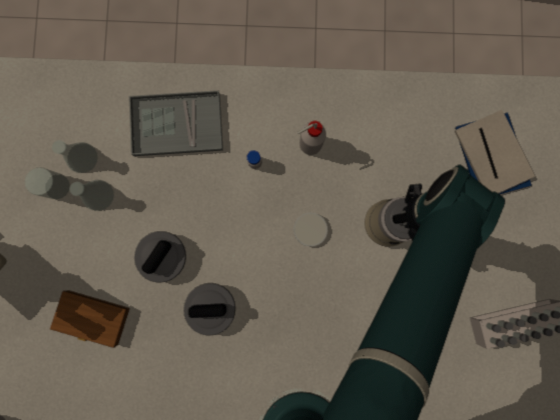

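View pics/k3.png

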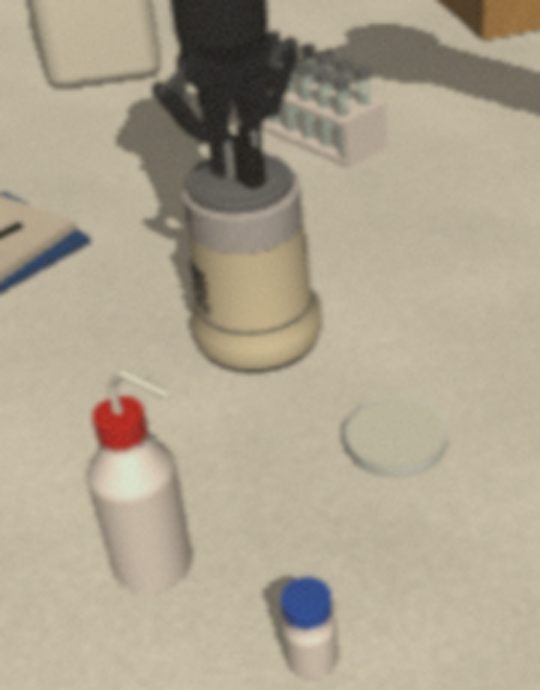

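The cover is seated in the collar, with the bar still square in the pads at about (277,300) in the wrist view. The bottle, jar and dish are unmoved at (313,137), (254,159) and (312,231) in the top view. The readings held steady for a second, so I'm handing the job in.

```bash
python3 -c "
from rig import env
print(env.sign_off())"
```

```text
the job is handed in; nothing more can be done
None
```

The mill is closed. I gripped the smallest of the three covers (94 mm flange), let its lugs down through the notches and pressed it until the flange met the collar. I then turned it clockwise to its stop and handed the job in at about 16.5 s, still gripping and pressing at 110 N grip.

**Last checks:**
- **Seating:** the upward force was about 12 N, slightly more than the spring alone gives. The spring force rose smoothly on the way down, so the lugs did not catch on the lips.
- **Stop:** the tool turned about 82°, against the 80° (1.4 rad) expected. The torque rose with the run switch spring to 0.24 N m and then jumped to 1.3 N m at the stop. I eased it to 1.09 N m and held it there for a second with no movement. The run switch itself was not read or seen; that it is on follows from the turn and the torque.
- **Bystanders:** the bottle, jar and dish stand where they were in the last top view.

**Disagreements:**
- The wrist view put the flange about 4 mm lower in the hand than the grasp height implied. The force at first contact with the lift ring supported the grasp height, so I went by that.
- The tool was about 1.5 mm off line above the mouth, and I corrected that before letting the cover down.
- The opening read 18 to 19 mm on the 20 mm bar throughout.

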